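Tip the ball knobs out of the swivel jug into the kit crate

ROBOT

A 6-joint arm with a two-finger parallel gripper is mounted at the origin on a cart in front of the work surface, level with it; the furniture and walls round the work are solid. World frame = base frame: x ahead of the robot, y to its left, z up, the work surface at z = 0. Lengths are in mm, angles in rad, forces in N, time in s.
With the tool pointing down it reaches from about 300 to 775 mm from the base axis. Payload 14.6 kg.
Tool frame: the origin (TCP) lies midway between the tips of the shut fingers; the grasp point (between the pads) lies grasp_offset behind it (grasp_offset is the distance from the TCP to the grasp point, in mm); z points along the fingers, y is the line along which they close (so a half turn about z gives the same grasp; the last joint's range is limited). The gripper opens to 94 mm and grips with 3 to 60 N. Pads are 16 mm wide; open, the fingers measure 119 mm over their backs; the gripper's body (75 mm by 177 mm) begins 78 mm behind the grasp point.
Start: joints at [1.129, 0.3, 1.521, -0, 1.321, -0.067], TCP at [201.344, 511.81, 205.446] pointing down, gripper open.
Joint ranges: [-3.03, 3.03], [-0.79, 2.21], [0.23, 2.52], [-1.04, 4.18], [0, 3.07], [-2.55, 2.55]. Speed limits (rad/s): [2.22, 2.22, 2.57, 3.14, 3.14, 3.14].

INTERFACE

Orientations are given as [roll, pitch, yaw] about the fixed x, y, z axes, in that order (R = Rz(yaw) Ry(pitch) Rx(roll)).
In Python, from cell import * gives the robot as it stands. The module is installed in compiled form; this text tells all that it offers.
- The arm moves only by the shell command python3 -m jog 'ROWS' [FORCE]. ROWS is JSON, a list of rows, each a list of 3 entries, a list of its own where there are three numbers: the finger opening in mm, from 0 to 94, then the shift along the tool's x, y, z in units of 50 mm (1.0 is 50 mm), then the turn about the tool's z in units of 180 degrees (1.0 is 180 degrees). In form: [[fingers, [dx, dy, dz], twist], ...]. A call has 1 to 20 rows; each row shifts and turns the commanded pose from where the row before left it, along the tool's axes as they then stand; what a row does not reach is not made up. A row lasts 1/10 s, in which the tool goes at most 50 mm and 8.59 degrees, less where a joint would pass 70% of its speed; a pose out of reach is approached as far as the arm can. A call with a number of a shift or a turn outside -1 to 1 is refused whole. A call with a gripper value outside its range is refused whole. The fingers move at their own pace and stop on an object; FORCE is the grip in N (left out, the last holds). Time passes only in rows, so rows that do not move let the fingers close. It gives the time, the measured TCP pose, the force, the opening and the grip force at its end, in the units of the state.
- read_state(): the state, without advancing time (a new reading comes with each control period).
- camera(name): name is "scene" or "top" or "wrist"; returns the picture (384x512x3 uint8, red, green, blue); there is no depth.
- calibration(name): a dict with "mtx" (3x3 intrinsics, pixels), "cam_to_world" (4x4, takes a point from camera to world coordinates); the wrist camera has in their place "hand_eye" (4x4, takes a point from camera to tool coordinates, whose origin is the TCP and whose axes are the flange's). Camera axes: x right, y down, z forward; pixel columns grow to the right and rows downward; lengths in mm; the calibration is good to about 2 mm. A picture is of the moment at which its call begins: read the wrist's pose just before it. calibration takes no time and is no camera call.
- sign_off(): hands the job in; it is judged then, once.
Trained networks look in the newest picture that a camera, given by its name, has taken for a name from the list of things; names that differ only in an ending like _2 or _b are one class to them, and where a whole thing is asked for, a point or a joint stands for the part that bears it (a point fixed in the world has none). Each returns a list of dicts, best first, with "conf" (0 to 1); they miss things now and then, are a little off and sometimes report something else, mostly with a low value. They report only what shows in the picture. A call takes as long as a camera call. They do not tell look-alikes from the thing itself.
- regions_of(camera, query): "pixels" (384x512 bool, what is visible of it) and "rect" ([centre column, centre row, width, height] in pixels, round what is visible of it).
The state is a dict: "clock": time; "joints": joint angles; "qd": joint speeds; "effort": joint torques, N m; "eef_pos": TCP position; "eef_rot": TCP orientation; "wrist_force": force on the tool from outside, world axes, zero at the start; "moment": the same for the moment, N m; "finger_gap": finger opening in mm; "finger_force": force on a finger pad.
Only numpy, scipy, OpenCV 4.12 (cv2) and the standard library are available. Lean on these libraries where they do the work, as an engineer would, in place of code of your own. Each camera call takes 0.05 s, during which the arm holds its last target. There are 200 camera calls.

TASK

Make up the kit crate: stand the glue bottle from the front of the bench upright in the crate's empty middle cell, and empty all six ball knobs from the jug on the tipping stand into the empty end cell next to the stand. Swivel the jug so that its spout faces that cell before you tip it by its handle, and finally let it back upright; the crate, the tin in its far cell and the tin on the bench stay where they are.

Things in the scene. Friction and masses are not known exactly. Their poses are not given: they have to be found in the camera images.
- stand: Grey round cast foot of the tipping stand, 156 mm across, 26 mm high, bolted to the bench. Origin: centre of its underside, on the upright swivel axis. On it turns a dark steel yoke, two arms 72 mm left and right, that carries a spouted steel jug on level trunnions. The upright jug is centred on the swivel axis: inner floor 95 mm above the bench, round rim 132 mm across at 204 mm.
- swivel (a joint): Turn of yoke, jug and handle about the swivel axis, rad, counter-clockwise from above, -2.9 to 1.2. At 0 the spout points along the stand's +x axis; at q it points q counter-clockwise of that. About 0.12 N m of friction: it stays where it is left. A sideways push of about 2 to 3 N on the handle turns it.
- jug (a joint): Forward tilt of the jug about the trunnion line, rad: 0 upright on its rest, at most 1.9. The knobs start to roll out over the spout at about 1.45 and the last ones by about 1.8. The jug is heavier behind the line, so it swings back to 0 by itself, damped, once let go; tipping it takes about 2 to 6 N at the handle.
- trunnion (a point): Middle of the trunnion line about which the jug tilts: level, square to the spout direction, 150 mm above the bench, 50 mm ahead of the swivel axis on the spout side. It turns with the yoke: its x axis is the spout direction, z up.
- spout_tip (a point): Lip of the spout, on its middle line: 103 mm from the swivel axis and 212 mm above the bench with the jug upright. Its axes go with the jug: x out along the spout, y to the left looking out of the spout, z up when the jug is upright.
- tip_handle (a point): Middle of the wooden cross grip at the jug's back: a level bar 18 mm thick, 64 long; an 11 mm stem runs from it to the rear rim. Upright: 58 mm behind the swivel axis, 259 above the bench, 55 above the rim. Pushed at an end along its length it swivels the jug; pushed (above the stem) towards the spout it goes over in a 153 mm arc about the trunnion line, from 108 behind and 109 above it.
- crate: Low open wooden crate, 304 x 108 x 55 mm, 1.6 kg, loose. Three cells in a row along its x axis, 92 x 92 mm inside, centres at x = -98, 0, +98 mm. Origin: centre of the underside. Floor 7 mm thick, outer walls 55 mm high and 8 mm thick, two dividers 50 mm high and 6 mm thick. Its -x end faces the stand, about 95 mm from the swivel axis.
- knob_cell (a point): Centre of the floor of the crate's end cell next to the stand (crate x = -98 mm), empty: the ball knobs go here.
- bottle_cell (a point): Centre of the floor of the crate's middle cell, empty: the glue bottle goes here.
- glue_bottle: The cream glue bottle with a conical nozzle that stands alone at the front of the bench (others, at the back, are not meant): round, 60 mm across up to the shoulder at 126 mm, 162 mm tall in all, 0.22 kg. Origin: centre of its underside; z up.
- filler_tin: Tin of wood filler, 71 mm across, 74 mm high, standing in the crate's far cell (crate x = +98 mm). Origin: centre of its underside. Stays there.
- wax_tin: Tin of wax, 71 mm across, 74 mm high, loose on the bench near the jig, in front of the crate; a bystander. Origin: centre of its underside.
- knob_1: One of the six turned beech ball knobs, 30 mm across, 12 g, that lie in the jug at the start; it rolls. Origin: its centre.
- knob_2: One of the six turned beech ball knobs, 30 mm across, 12 g, that lie in the jug at the start; it rolls. Origin: its centre.
- knob_3: One of the six turned beech ball knobs, 30 mm across, 12 g, that lie in the jug at the start; it rolls. Origin: its centre.
- knob_4: One of the six turned beech ball knobs, 30 mm across, 12 g, that lie in the jug at the start; it rolls. Origin: its centre.
- knob_5: One of the six turned beech ball knobs, 30 mm across, 12 g, that lie in the jug at the start; it rolls. Origin: its centre.
- knob_6: One of the six turned beech ball knobs, 30 mm across, 12 g, that lie in the jug at the start; it rolls. Origin: its centre.
Not all that is in view belongs to the job. Leave any red look-alike of the glue_bottle alone.

How it is judged (in metres and radians):
On the way, in this order (a step that is already met when the one before it is completed fails the run):
1. the jug is turned, still upright, so that its spout faces the crate's end cell (y of knob_cell in the frame of spout_tip between -0.035 and 0.035 m and x of knob_cell in the frame of spout_tip above 0 m and value of joint jug below 0.25 rad), for 0.2 s.
2. the jug is tipped well over (value of joint jug above 1 rad), for 0.1 s.
3. all six knobs are in the crate's end cell (x of knob_1 in the frame of crate between -0.144 and -0.052 m and y of knob_1 in the frame of crate between -0.046 and 0.046 m and z of knob_1 in the frame of crate between 0 and 0.055 m and x of knob_2 in the frame of crate between -0.144 and -0.052 m and y of knob_2 in the frame of crate between -0.046 and 0.046 m and z of knob_2 in the frame of crate between 0 and 0.055 m and x of knob_3 in the frame of crate between -0.144 and -0.052 m and y of knob_3 in the frame of crate between -0.046 and 0.046 m and z of knob_3 in the frame of crate between 0 and 0.055 m and x of knob_4 in the frame of crate between -0.144 and -0.052 m and y of knob_4 in the frame of crate between -0.046 and 0.046 m and z of knob_4 in the frame of crate between 0 and 0.055 m and x of knob_5 in the frame of crate between -0.144 and -0.052 m and y of knob_5 in the frame of crate between -0.046 and 0.046 m and z of knob_5 in the frame of crate between 0 and 0.055 m and x of knob_6 in the frame of crate between -0.144 and -0.052 m and y of knob_6 in the frame of crate between -0.046 and 0.046 m and z of knob_6 in the frame of crate between 0 and 0.055 m), for 0.1 s.
At the end, for the whole second after the job is handed in: All six knobs rest in the crate's end cell by the stand, below its rim; the glue bottle stands at rest on the middle cell's floor, within 0.1 rad of upright; the filler tin stands likewise in the far cell; the jug is back within 0.1 rad of upright (all of step 3 and x of glue_bottle in the frame of crate between -0.03 and 0.03 m and y of glue_bottle in the frame of crate between -0.03 and 0.03 m and z of glue_bottle in the frame of crate between 0 and 0.012 m and angle between each of glue_bottle, filler_tin's own z axis and vertical below 0.1 rad and x of filler_tin in the frame of crate between 0.068 and 0.128 m and y of filler_tin in the frame of crate between -0.03 and 0.03 m and z of filler_tin in the frame of crate between 0 and 0.012 m and linear speed of each of knob_1, knob_2, knob_3, knob_4, knob_5, knob_6 below 0.05 m/s and linear speed of glue_bottle below 0.02 m/s and value of joint jug below 0.1 rad); the robot touches nothing.
It fails at once if the crate is shoved out of place (more than 40 mm) (distance of crate from where it was at the start of the episode above 0.04 m).
It fails at once if the filler tin is tipped over (angle between filler_tin's own z axis and vertical above 0.5 rad).
It fails at once if the glue bottle is tipped far over (angle between glue_bottle's own z axis and vertical above 0.9 rad).
It fails at once if the wax tin beside the work is shoved (more than 30 mm) (distance of wax_tin from where it was at the start of the episode above 0.03 m).
It also fails if it takes over 72 s, if anything falls off the work surface, if the arm or the gripper's body presses on something with over 40 N, if the wrist force passes 120 N, or if a joint passes its speed limit or range.

## Working session

There is one attempt and no reset: what is moved stays moved. The work goes in short steps, Python scripts to look and compute and a shell command to move; the robot and the scene stay as the last step left them, time stands still between calls to the robot, and variables do not carry over. Pictures are saved under pics/ and viewed, at most 10 in all, crops included, and the job is handed in when it is done.

```bash
mkdir -p pics; cat > h.py <<'E'
from cell import *
import numpy as np, cv2
from scipy.spatial.transform import Rotation as R
def save(n,f): 
    im=camera(n); cv2.imwrite(f'pics/{f}.png',im[:,:,::-1]); return im
def c2w(n):
    c=calibration(n)
    if 'cam_to_world' in c: return np.array(c['mtx']),np.array(c['cam_to_world'])
    s=read_state(); T=np.eye(4); T[:3,:3]=R.from_euler('xyz',s['eef_rot']).as_matrix(); T[:3,3]=s['eef_pos']
    return np.array(c['mtx']),T@np.array(c['hand_eye'])
def px2w(n,u,v,z):
    K,T=c2w(n); d=T[:3,:3]@np.linalg.inv(K)@[u,v,1]; o=T[:3,3]
    return (o+d*(z-o[2])/d[2]).round(1)
def w2px(n,p):
    K,T=c2w(n); q=K@(np.linalg.inv(T)@[*p,1])[:3]; return (q[:2]/q[2]).round(1)
E
python3 - <<'E'
from h import *
a=save('scene','s1'); b=save('top','t1')
print(read_state())
for n in ('top','scene'):
    print(n,c2w(n)[1].round(2).tolist())
    for q in ('stand','jug','spout_tip','tip_handle','crate','glue_bottle','filler_tin','wax_tin'):
        for r in regions_of(n,q)[:3]: print(n,q,round(r['conf'],2),np.round(r['rect'],1))
E
```

```text
{'clock': 0.1, 'joints': array([ 1.12935747e+00,  3.00436292e-01,  1.52151571e+00, -8.65293227e-06,
        1.32074128e+00, -6.65949119e-02]), 'qd': array([-6.65334864e-04, -4.29428294e-04, -1.09358563e-03,  6.07591198e-04,
       -1.26612759e-03, -5.30287731e-05]), 'effort': array([ 2.98227515e-04, -5.32640183e+01, -3.53288305e+01,  7.09050894e-02,
        2.35149404e-02, -8.94491478e-06]), 'eef_pos': array([201.26675422, 511.58645556, 204.93308798]), 'eef_rot': array([-3.14049391e+00, -6.48789620e-05,  2.76675082e+00]), 'wrist_force': array([-0.15681388,  0.26299156, -0.72642153]), 'moment': array([ 0.02249887,  0.01550714, -0.01356646]), 'finger_force': 0.0, 'finger_gap': 93.89803597596912}
top [[-0.0, -0.98, 0.21, 392.63], [-1.0, 0.0, 0.0, 35.14], [-0.0, -0.21, -0.98, 1270.0], [0.0, 0.0, 0.0, 1.0]]
top stand 0.83 [356.2 185.2  75.7  87.7]
top jug 0.77 [356.8 175.1  67.1  73.8]
top spout_tip 0.74 [357.8 174.9  70.3  72.5]
top tip_handle 0.96 [355.6 175.9  73.1  72. ]
top crate 0.69 [254.7 199.4 119.7  47.6]
top glue_bottle 0.73 [329.8 270.1  29.1  27.5]
top glue_bottle 0.69 [169.1 204.   30.3  26.8]
top glue_bottle 0.66 [350.4 201.1   6.7  11.7]
top filler_tin 0.7 [219.6 198.4  30.5  31. ]
top wax_tin 0.6 [280.1 256.   25.1  28.3]
scene [[0.46, -0.49, 0.75, -134.76], [-0.89, -0.25, 0.38, -360.61], [0.0, -0.84, -0.55, 730.31], [0.0, 0.0, 0.0, 1.0]]
scene stand 0.91 [329.9 228.5  62.5 103. ]
scene jug 0.59 [332.  213.1  53.4  67.8]
scene spout_tip 0.86 [332.  215.2  53.8  64.5]
scene tip_handle 0.94 [332.2 212.2  56.5  64.7]
scene crate 0.92 [250.9 232.  103.7  52. ]
scene glue_bottle 0.75 [187.6 199.4  20.9  47.2]
scene glue_bottle 0.7 [250.2 233.5 105.2  53.8]
scene glue_bottle 0.6 [283.4 281.5  28.1  54.8]
scene filler_tin 0.71 [222.7 214.5  23.2  24.6]
scene filler_tin 0.71 [327.9 227.2  62.6 103.1]
scene wax_tin 0.64 [247.2 263.3  18.1  36.4]
```

```bash
python3 - <<'E'
import cv2
a=cv2.imread('pics/t1.png')[110:310,130:420]; cv2.imwrite('pics/t1c.png',cv2.resize(a,(783,540),interpolation=2))
a=cv2.imread('pics/s1.png')[140:330,150:390]; cv2.imwrite('pics/s1c.png',cv2.resize(a,(720,570),interpolation=2))
E
```

```text
(no output)
```

View pics/t1c.png

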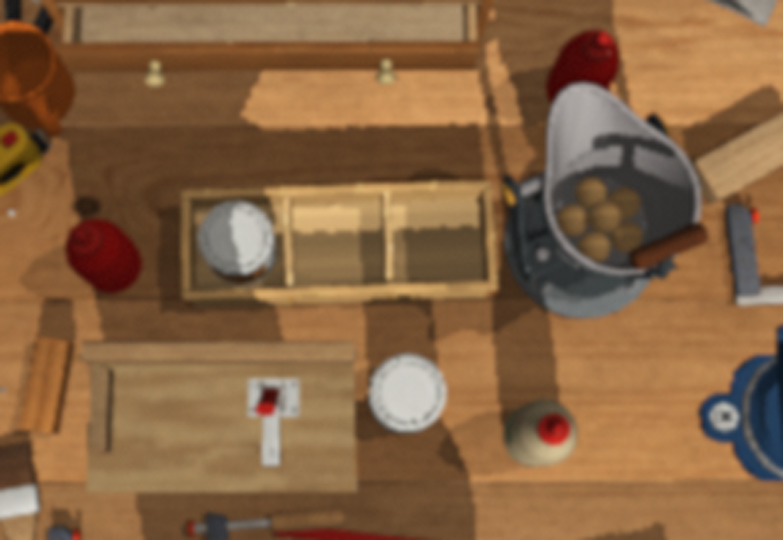

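View pics/s1c.png

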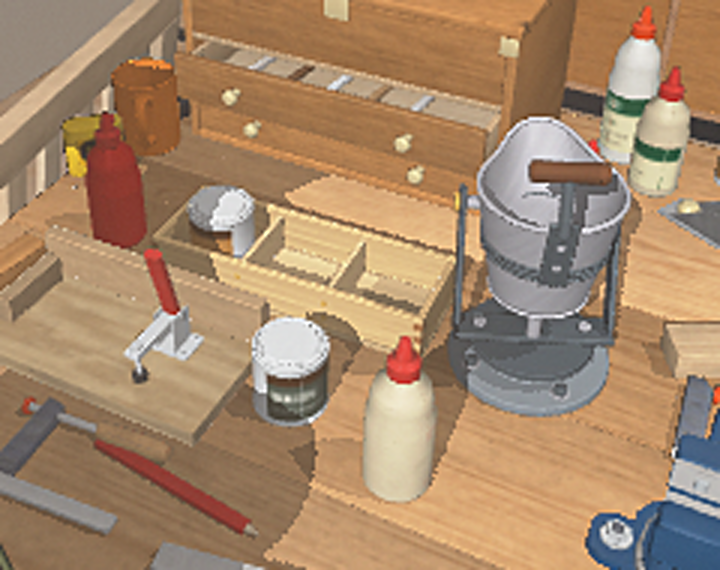

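The top crop (scale 2.7, offset 130,110) shows the crate at (181–498, 181–301), the spout tip at (585,90), the handle at (670,244) and the cream bottle's nozzle at (553,428). The spout points away from the robot; it has to turn left, towards the crate.

```bash
python3 - <<'E'
from h import *
f=lambda u,v,z:px2w('top',130+u/2.7,110+v/2.7,z)
for u,v in((181,190),(497,181),(498,292),(183,301)): print('crate',f(u,v,55))
print('spout',f(585,90,212),'hand',f(634,256,259),f(703,233,259),f(670,244,259))
print('bottle tip',f(553,428,162),'wax',f(408,392,74),'filler',f(237,239,81))
g=lambda u,v,z:px2w('scene',150+u/3,140+v/3,z)
print('bottle',g(405,342,162), 'base front',g(398,498,0),'hand',g(570,172,259),g(530,170,259),g(612,174,259))
print('foot l r front',g(449,365,20),g(608,365,20),g(530,414,0))
print('foot top view',f(580,316,0), f(505,232,13))
E
```

```text
crate [680.1 200.2  55. ]
crate [ 687.9 -109.2   55. ]
crate [ 578.1 -107.1   55. ]
crate [570.5 195.6  55. ]
spout [ 730.5 -169.   212. ] hand [ 575.8 -193.3  259. ] [ 594.4 -249.9  259. ] [ 585.5 -222.8  259. ]
bottle tip [ 444.  -138.3  162. ] wax [481.6 -18.5  74. ] filler [625.9 142.3  81. ]
bottle [ 438.1 -146.4  162. ] base front [ 423.  -155.1    0. ] hand [ 582.  -223.1  259. ] [ 570.  -193.8  259. ] [ 594.7 -253.7  259. ]
foot l r front [ 571.5 -142.3   20. ] [ 640.7 -276.1   20. ] [ 566.1 -225.6    0. ]
foot top view [ 562.  -194.8    0. ] [ 645.3 -120.8   13. ]
```

```bash
cat >> h.py <<'E'
def go(*p):
    s=read_state(); M=R.from_euler('xyz',s['eef_rot']).as_matrix()
    print('at',s['eef_pos'].round(1),'yaw',round(np.degrees(s['eef_rot'][2]),1),'j6',round(s['joints'][5],2),'t',round(s['clock'],2),'gap',round(s['finger_gap'],1),'F',s['wrist_force'].round(1))
    print('tool units',(M.T@(np.array(p)-s['eef_pos'])/50).round(2))
E
python3 - <<'E'
from h import *
import cell; print([k for k in dir(cell) if k[0]!='_'], globals().get('grasp_offset'), read_state().keys())
print(calibration('wrist'))
go(443,-142,215)
E
```

```text
['Unreachable', 'calibration', 'camera', 'grasp_offset', 'read_state', 'regions_of', 'sign_off'] 18.8 dict_keys(['clock', 'joints', 'qd', 'effort', 'eef_pos', 'eef_rot', 'wrist_force', 'moment', 'finger_force', 'finger_gap'])
{'mtx': array([[345.45999954,   0.        , 254.74096966],
       [  0.        , 345.45999954, 194.06999319],
       [  0.        ,   0.        ,   1.        ]]), 'hand_eye': array([[ 8.04002049e-04, -9.58688589e-01, -2.84456576e-01,
         8.14606059e+01],
       [ 9.99999676e-01,  7.78910202e-04,  2.01329382e-04,
         2.27063704e-01],
       [ 2.85539478e-05, -2.84456646e-01,  9.58688905e-01,
        -1.79160654e+02],
       [ 0.00000000e+00,  0.00000000e+00,  0.00000000e+00,
         1.00000000e+00]])}
at [201.4 511.8 205.4] yaw 158.5 j6 -0.07 t 0.9 gap 93.9 F [ 0.2 -0.1 -0.6]
tool units [ -9.28 -10.4   -0.19]
```

```bash
python3 -m jog '[[94,[-0.3,-0.3,-0.05],0],[94,[-0.5,-0.58,-0.05],0],[94,[-0.5,-0.58,-0.05],0],[94,[-0.53,-0.6,-0.05],0],[94,[-0.53,-0.6,0],0],[94,[-0.53,-0.6,0],0],[94,[-0.53,-0.6,0],0],[94,[-0.53,-0.6,0],0],[94,[-0.53,-0.6,0],0],[94,[-0.53,-0.6,0],0],[94,[-0.53,-0.6,0],0],[94,[-0.53,-0.6,0],0],[94,[-0.53,-0.6,0],0],[94,[-0.53,-0.6,0],0],[94,[-0.53,-0.6,0],0],[94,[-0.53,-0.6,0],0],[94,[-0.53,-0.6,0],0],[94,[-0.53,-0.6,0],0],[94,[-0.53,-0.6,0],0],[94,[0,0,0],0]]' 15
python3 - <<'E'
from h import *
go(443,-142,215)
save('wrist','w1')
for r in regions_of('wrist','glue_bottle'): print(round(r['conf'],2),np.round(r['rect'],1))
print(w2px('wrist',(443,-142,162)),w2px('wrist',(443,-142,0)))
E
```

```text
clock: 2.9
eef_pos: [454.5, -185.1, 214.9]
eef_rot: [-3.141, -0.0, 2.764]
wrist_force: [0.2, 0.7, 0.6]
finger_gap: 94.0
finger_force: 0.0
at [ 454.5 -185.1  214.9] yaw 158.3 j6 -1.65 t 2.9 gap 94.0 F [0.2 0.7 0.6]
tool units [ 0.53  0.72 -0.  ]
0.64 [293.8 156.6  61.5  68.4]
[302.5 177.3] [283.7 143.6]
```

View pics/w1.png

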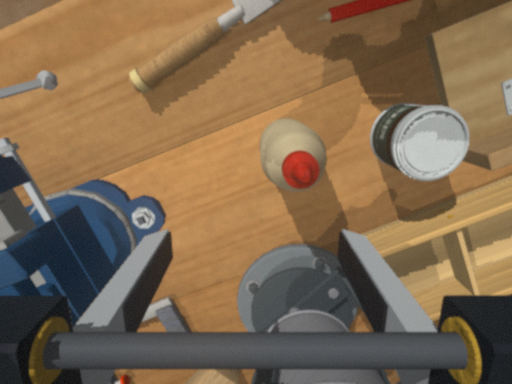

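The wrist picture shows the bottle alone, with its red nozzle tip near (302,170) and its body centre near (292,155).

```bash
python3 - <<'E'
from h import *
print(px2w('wrist',302,169,155),px2w('wrist',293,150,100))
go(441,-144,215)
E
```

```text
[ 439.1 -140.1  155. ] [ 434.6 -139.   100. ]
at [ 453.8 -182.1  215.1] yaw 158.5 j6 -1.65 t 3.0 gap 93.8 F [-0.6 -0.2 -0.6]
tool units [0.52 0.61 0.  ]
```

```bash
python3 -m jog '[[94,[0.29,0.34,0],0],[94,[0.29,0.34,0],0],[94,[0,0,0],0],[94,[0,0,0.4],0],[94,[0,0,0.6],0],[94,[0,0,0.6],0],[94,[0,0,0.6],0],[94,[0,0,0.48],0],[94,[0,0,0],0],[50,[0,0,0],0],[50,[0,0,0],0],[50,[0,0,0],0],[50,[0,0,0],0],[50,[0,0,0],0],[50,[0,0,0],0]]' 15
python3 - <<'E'
from h import *
print(read_state()['finger_force'])
go(630,46,190)
save('top','t2')
E
```

```text
clock: 4.5
eef_pos: [439.7, -139.8, 81.9]
eef_rot: [-3.141, 0.001, 2.767]
wrist_force: [-0.3, -0.5, 4.2]
finger_gap: 59.8
finger_force: 14.9
14.947107285261154
at [ 439.7 -139.8   81.9] yaw 158.5 j6 -1.58 t 4.5 gap 59.8 F [-0.3 -0.5  4.2]
tool units [-2.18  4.85 -2.16]
```

```bash
python3 -m jog '[[50,[0,0,-0.4],0],[50,[0,0,-0.6],0],[50,[0,0,-0.6],0],[50,[0,0,-0.6],0],[50,[-0.1,0.23,0],0],[50,[-0.2,0.45,0],0],[50,[-0.27,0.6,0],0],[50,[-0.27,0.6,0],0],[50,[-0.27,0.6,0],0],[50,[-0.27,0.6,0],0],[50,[-0.27,0.6,0],0],[50,[-0.27,0.6,0],0],[50,[-0.16,0.35,0],0],[50,[-0.1,0.2,0],0],[50,[0,0,0],0],[50,[0,0,0],0]]'
python3 - <<'E'
from h import *
go(629.5,45,192)
save('wrist','w2');save('top','t3')
print('crate corners pred',[w2px('wrist',p) for p in((684,46,50),(574,46,50))])
E
```

```text
clock: 6.15
eef_pos: [628.8, 44.9, 190.7]
eef_rot: [-3.141, -0.001, 2.767]
wrist_force: [-0.1, -0.8, -2.3]
finger_gap: 59.9
finger_force: 14.9
at [628.8  44.9 190.7] yaw 158.5 j6 -1.18 t 6.15 gap 59.9 F [-0.1 -0.8 -2.3]
tool units [-0.01  0.01 -0.03]
crate corners pred [array([276. , 229.8]), array([233.9, 125.8])]
```

View pics/w2.png

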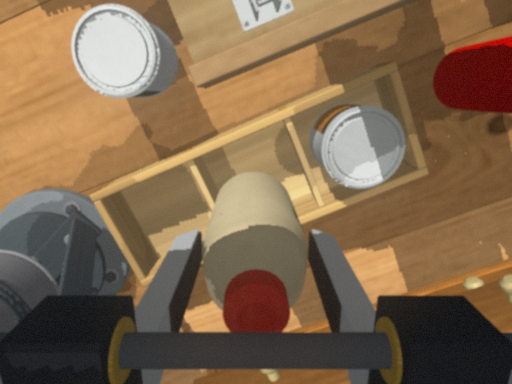

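The bottle hangs over the crate. The divider front ends are at about (194,168) and (290,125), the near-left crate corner at (96,196) and the far-end corner at (393,68).

```bash
python3 - <<'E'
from h import *
for p in((194,168),(290,125),(320,205)): print(px2w('wrist',*p,50))
for p in((96,196),(393,68),(426,172)): print(px2w('wrist',*p,55))
E
```

```text
[596.6  -4.2  50. ]
[592.1  93.9  50. ]
[675.3  95.1  50. ]
[ 586.5 -101.3   55. ]
[578.5 192.4  55. ]
[678.8 197.3  55. ]
```

```bash
python3 -m jog '[[50,[0,0,0.3],0],[50,[0,0,0.5],0],[50,[0,0,0.5],0],[50,[0,0,0.4],0],[50,[0,0,0.2],0],[50,[0,0,0.06],0],[50,[0,0,0.04],0],[50,[0,0,0],0],[50,[0,0,0],0]]'
python3 -c "
from h import *
go(629,45,190)"
```

```text
clock: 7.15
eef_pos: [629.6, 45.3, 92.3]
eef_rot: [3.141, 0.001, 2.767]
wrist_force: [-1.2, -0.4, -1.9]
finger_gap: 60.2
finger_force: 14.9
at [629.6  45.3  92.3] yaw 158.5 j6 -1.18 t 7.15 gap 60.2 F [-1.2 -0.4 -1.9]
tool units [ 0.01 -0.01 -1.95]
```

```bash
python3 -m jog '[[50,[0,0,0.02],0],[50,[0,0,0.02],0],[50,[0,0,0.02],0],[50,[0,0,0],0]]'
```

```text
clock: 7.55
eef_pos: [629.5, 45.1, 88.9]
eef_rot: [3.142, 0.001, 2.767]
wrist_force: [-0.4, -1.7, 3.1]
finger_gap: 60.0
finger_force: 15.0
```

```bash
python3 -m jog '[[90,[0,0,0],0],[90,[0,0,0],0],[90,[0,0,0],0],[90,[0,0,-0.2],0],[90,[0,0,-0.4],0],[90,[0,0,-0.6],0],[90,[0,0,-0.75],0],[90,[0,0,-0.75],0.04],[90,[0,0,-0.75],0.04],[90,[0,0,-0.55],0.04],[90,[0,0,-0.2],0.04],[90,[0,0,0],0.04],[90,[0,0,0],0.04],[90,[0,0,0],0.04],[90,[0,0,0],0]]'
python3 - <<'E'
from h import *
go(578,-205,300)
im=save('top','t4')
E
```

```text
clock: 9.05
eef_pos: [629.2, 45.3, 299.2]
eef_rot: [3.141, 0.0, 1.885]
wrist_force: [0.0, -0.1, -0.1]
finger_gap: 89.9
finger_force: 0.0
at [629.2  45.3 299.2] yaw 108.0 j6 -0.3 t 9.05 gap 89.9 F [ 0.  -0.1 -0.1]
tool units [-4.44 -2.52 -0.02]
```

```bash
python3 -m jog '[[70,[-0.22,-0.12,-0.02],0],[70,[-0.45,-0.25,0],0],[70,[-0.6,-0.35,0],0],[70,[-0.6,-0.35,0],0],[70,[-0.6,-0.35,0],0],[70,[-0.6,-0.35,0],0],[70,[-0.6,-0.35,0],0],[70,[-0.45,-0.25,0],0],[70,[-0.32,-0.16,0],0],[70,[0,0,0],0],[70,[0,0,0],0]]'
python3 - <<'E'
from h import *
go(578,-205,300)
save('wrist','w3')
for r in regions_of('wrist','tip_handle'): print(round(r['conf'],2),np.round(r['rect'],1))
print(w2px('wrist',(584,-223,259)))
E
```

```text
clock: 10.2
eef_pos: [578.1, -204.9, 299.5]
eef_rot: [3.142, -0.0, 1.888]
wrist_force: [0.4, 0.3, 0.5]
finger_gap: 70.0
finger_force: 0.0
at [ 578.1 -204.9  299.5] yaw 108.2 j6 -0.72 t 10.2 gap 70.0 F [0.4 0.3 0.5]
tool units [-0.   -0.   -0.01]
0.97 [341.9 205.9 227.2 172.1]
0.7 [343.5 199.6 228.2 185.9]
0.61 [343.7  53.8 132.  107.5]
[251.9 244.8]
```

View pics/w3.png

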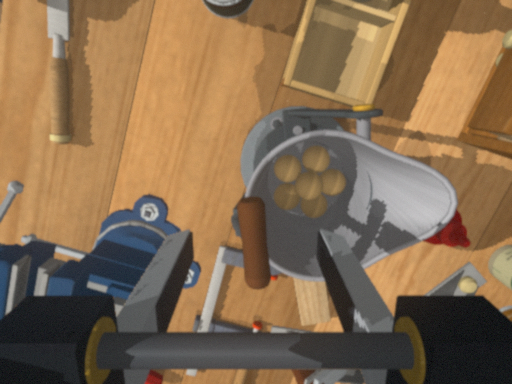

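The handle bar runs from (250,198) to (258,288), nearly parallel to the fingers' plane and between them.

```bash
python3 - <<'E'
from h import *
a,b=px2w('wrist',251,200,262),px2w('wrist',258,284,262); print(a,b,np.linalg.norm(a-b),(a+b)/2)
d=(a-b)[:2]; d/=np.linalg.norm(d); print('bar dir deg',np.degrees(np.arctan2(d[1],d[0])))
c=(a+b)[:2]/2; print('axis',c+58*np.array([d[1],-d[0]]))
g=c+19*d; print('grip',g); go(*g,240)
print('spout',px2w('wrist',455,210,212))
E
```

```text
[ 573.  -191.3  262. ] [ 597.1 -249.1  262. ] 62.62307881284662 [ 585.05 -220.2   262.  ]
bar dir deg 112.63394080564035
axis [ 638.58297959 -197.87915557]
grip [ 577.73799924 -202.66333427]
at [ 578.3 -204.2  299.5] yaw 108.2 j6 -0.72 t 10.3 gap 69.9 F [-0.3 -1.  -0.1]
tool units [ 0.03 -0.    1.19]
spout [ 738.4 -162.4  212. ]
```

```bash
python3 -m jog '[[45,[0.03,0,0.2],-0.015],[45,[0,0,0.3],0],[45,[0,0,0.3],0],[45,[0,0,0.25],0],[45,[0,0,0.13],0],[45,[0,0,0],0],[14,[0,0,0],0],[14,[0,0,0],0],[14,[0,0,0],0],[14,[0,0,0],0],[14,[0,0,0],0],[14,[0,0,0],0]]' 15
python3 -c "
from h import *
go(578,-203,240)"
```

```text
clock: 11.5
eef_pos: [577.3, -203.8, 241.1]
eef_rot: [-3.141, 0.0, 1.934]
wrist_force: [-5.5, 0.1, 3.3]
finger_gap: 17.5
finger_force: 15.1
at [ 577.3 -203.8  241.1] yaw 110.8 j6 -0.76 t 11.5 gap 17.5 F [-5.5  0.1  3.3]
tool units [0.01 0.02 0.02]
```

Bar gripped (17.5 mm). Next, swivel on the arc.

```bash
python3 -m jog '[[14,[-0.047,-0.013,0],-0.0128],[14,[-0.094,-0.027,0],-0.0256],[14,[-0.094,-0.027,0],-0.0256],[14,[-0.094,-0.027,0],-0.0256],[14,[-0.094,-0.027,0],-0.0256],[14,[-0.094,-0.027,0],-0.0256],[14,[-0.094,-0.027,0],-0.0256],[14,[-0.094,-0.027,0],-0.0256],[14,[0,0,0],0]]'
python3 -c "
from h import *
go(578,-203,240)"
```

```text
clock: 12.4
eef_pos: [590.1, -237.6, 240.0]
eef_rot: [3.141, -0.001, 2.539]
wrist_force: [1.0, 2.0, -2.2]
finger_gap: 17.5
finger_force: 15.1
at [ 590.1 -237.6  240. ] yaw 145.5 j6 -1.41 t 12.4 gap 17.5 F [ 1.   2.  -2.2]
tool units [0.59 0.43 0.  ]
```

```bash
python3 -m jog '[[14,[-0.094,-0.027,0],-0.0256],[14,[-0.094,-0.027,0],-0.0256],[14,[-0.094,-0.027,0],-0.0256],[14,[-0.094,-0.027,0],-0.0256],[14,[-0.094,-0.027,0],-0.0256],[14,[-0.094,-0.027,0],-0.0256],[14,[-0.094,-0.027,0],-0.0256],[14,[-0.094,-0.027,0],-0.0256],[14,[0,0,0],0],[14,[0,0,0],0]]'
python3 - <<'E'
from h import *
go(578,-203,240)
save('top','t5')
im=cv2.imread('pics/t5.png')[110:310,130:420]; cv2.imwrite('pics/t5c.png',cv2.resize(im,(783,540),interpolation=2))
print(w2px('top',(638,-200,204)),w2px('top',(631,-53,7)))
E
```

```text
clock: 13.4
eef_pos: [622.0, -257.6, 239.9]
eef_rot: [3.139, -0.0, -3.103]
wrist_force: [2.1, 9.1, -4.3]
finger_gap: 17.7
finger_force: 15.0
at [ 622.  -257.6  239.9] yaw -177.8 j6 -2.06 t 13.4 gap 17.7 F [ 2.1  9.1 -4.3]
tool units [0.84 1.13 0.  ]
[361.2 182.6] [292.  201.6]
```

View pics/t5c.png

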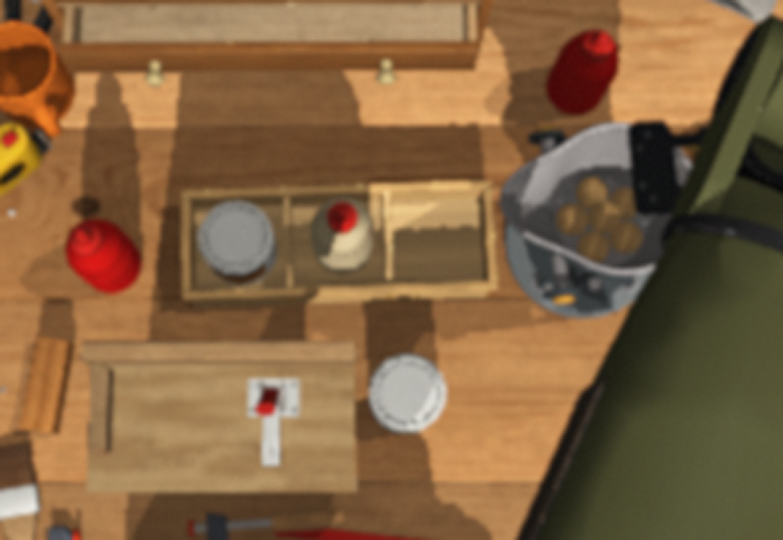

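The bottle stands in the middle cell, and the spout tip at crop (503,190) now faces the end cell.

```bash
python3 - <<'E'
from h import *
print('spout',px2w('top',130+503/2.7,110+190/2.7,212))
print('trunnion ends', px2w('top',130+548/2.7,110+138/2.7,150),px2w('top',130+563/2.7,110+299/2.7,150))
print('trunnion mid',px2w('top',130+555/2.7,110+218/2.7,150))
E
```

```text
spout [641.8 -95.5 212. ]
trunnion ends [ 704.8 -145.4  150. ] [ 557.2 -153.3  150. ]
trunnion mid [ 630.4 -149.   150. ]
```

```bash
python3 -c "
import numpy as np
f=lambda p:np.array([-108*np.cos(p)+109*np.sin(p),-(108*np.sin(p)+109*np.cos(p))])/50
a=[0,.05,.15,.25,.35,.45,.55,.65,.75,.85,.95,1.05,1.15,1.25,1.3,1.34,1.38,1.42,1.46,1.5,1.54,1.58,1.62,1.66,1.7,1.74,1.78,1.82,1.86]
q=[f(x).round(3) for x in a]
for x,d in zip(a[1:],np.diff(q,axis=0)): print(x,d.round(3))
"
```

```text
0.05 [ 0.112 -0.105]
0.15 [ 0.238 -0.193]
0.25 [ 0.256 -0.169]
0.35 [ 0.272 -0.141]
0.45 [ 0.285 -0.115]
0.55 [ 0.295 -0.085]
0.65 [ 0.302 -0.055]
0.75 [ 0.306 -0.024]
0.85 [0.306 0.005]
0.95 [0.305 0.037]
1.05 [0.299 0.067]
1.15 [0.291 0.096]
1.25 [0.281 0.125]
1.3 [0.135 0.073]
1.34 [0.105 0.063]
1.38 [0.103 0.067]
1.42 [0.1   0.071]
1.46 [0.097 0.075]
1.5 [0.094 0.079]
1.54 [0.09  0.083]
1.58 [0.088 0.086]
1.62 [0.084 0.09 ]
1.66 [0.08  0.093]
1.7 [0.076 0.096]
1.74 [0.073 0.099]
1.78 [0.068 0.102]
1.82 [0.064 0.104]
1.86 [0.06  0.107]
```

Tip to about 0.85 rad first, then check.

```bash
python3 -m jog '[[14,[0,0.112,-0.105],0],[14,[0,0.238,-0.193],0],[14,[0,0.256,-0.169],0],[14,[0,0.272,-0.141],0],[14,[0,0.285,-0.115],0],[14,[0,0.295,-0.085],0],[14,[0,0.302,-0.055],0],[14,[0,0.306,-0.024],0],[14,[0,0.306,0.005],0],[14,[0,0,0],0]]'
python3 - <<'E'
from h import *
go(622,-257.6,240)
save('scene','s2'); im=cv2.imread('pics/s2.png')[130:320,190:430]; cv2.imwrite('pics/s2c.png',cv2.resize(im,(720,570),interpolation=2))
E
```

```text
clock: 14.45
eef_pos: [617.2, -138.6, 285.7]
eef_rot: [-3.142, 0.002, -3.1]
wrist_force: [-0.2, -1.2, 8.6]
finger_gap: 17.1
finger_force: 15.0
at [ 617.2 -138.6  285.7] yaw -177.6 j6 -1.89 t 14.45 gap 17.1 F [-0.2 -1.2  8.6]
tool units [ 0.   -2.38  0.91]
```

View pics/s2c.png

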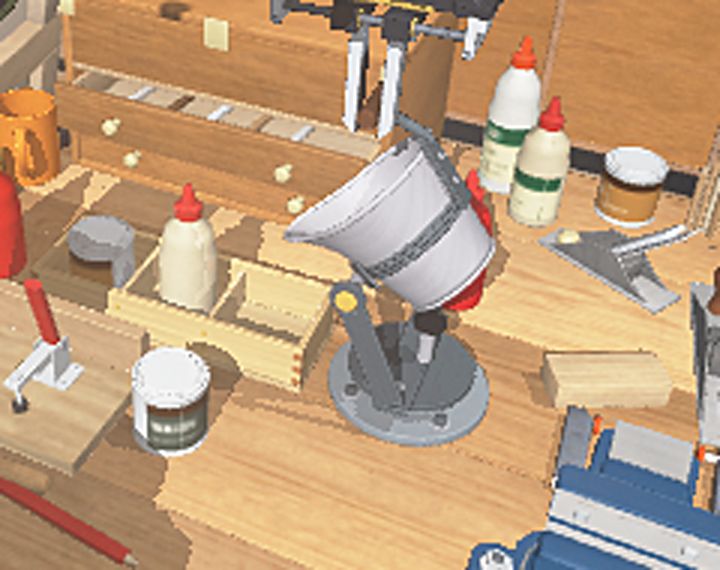

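The jug is tipped about 50° and the bar is held between the fingertips. I'll carry on slowly.

```bash
python3 -m jog '[[14,[0,0.2,0.024],0],[14,[0,0.2,0.035],0],[14,[0,0.2,0.05],0],[14,[0,0.19,0.06],0],[14,[0,0.19,0.07],0],[14,[0,0.19,0.09],0],[14,[0,0.135,0.073],0],[14,[0,0.105,0.063],0],[14,[0,0.103,0.067],0],[14,[0,0.1,0.071],0],[14,[0,0.05,0.037],0],[14,[0,0.05,0.038],0],[14,[0,0.047,0.039],0],[14,[0,0.047,0.04],0],[14,[0,0.045,0.041],0],[14,[0,0.045,0.042],0],[14,[0,0.044,0.043],0],[14,[0,0.044,0.043],0],[14,[0,0.042,0.045],0],[14,[0,0.042,0.045],0]]'
python3 - <<'E'
from h import *
go(616,-35,240)
save('top','t6'); 
for r in regions_of('top','knob_1'): print(round(r['conf'],2),np.round(r['rect'],1))
E
```

```text
clock: 16.5
eef_pos: [612.9, -37.4, 233.6]
eef_rot: [-3.142, -0.0, -3.102]
wrist_force: [1.0, -1.9, 1.5]
finger_gap: 17.5
finger_force: 15.0
at [612.9 -37.4 233.6] yaw -177.7 j6 -1.73 t 16.5 gap 17.5 F [ 1.  -1.9  1.5]
tool units [-0.06  0.04 -0.13]
```

```bash
python3 -m jog '[[14,[0,0.04,0.046],0],[14,[0,0.04,0.047],0],[14,[0,0.038,0.048],0],[14,[0,0.038,0.048],0],[14,[0,0.037,0.049],0],[14,[0,0.036,0.05],0],[14,[0,0.034,0.051],0],[14,[0,0.034,0.051],0],[14,[0,0.032,0.052],0],[14,[0,0.032,0.052],0],[14,[0,0.03,0.053],0],[14,[0,0,0],0],[14,[0,0,0],0],[14,[0,0,0],0],[14,[0,0,0],0],[14,[0,0,0],0]]'
python3 - <<'E'
from h import *
go(616,-35,240)
save('scene','s3'); im=cv2.imread('pics/s3.png')[130:320,190:430]; cv2.imwrite('pics/s3c.png',cv2.resize(im,(720,570),interpolation=2))
E
```

```text
clock: 18.2
eef_pos: [612.1, -18.0, 206.4]
eef_rot: [3.142, -0.0, -3.102]
wrist_force: [-0.9, -0.6, 1.1]
finger_gap: 17.3
finger_force: 15.0
at [612.1 -18.  206.4] yaw -177.8 j6 -1.7 t 18.2 gap 17.3 F [-0.9 -0.6  1.1]
tool units [-0.06 -0.34 -0.67]
```

View pics/s3c.png

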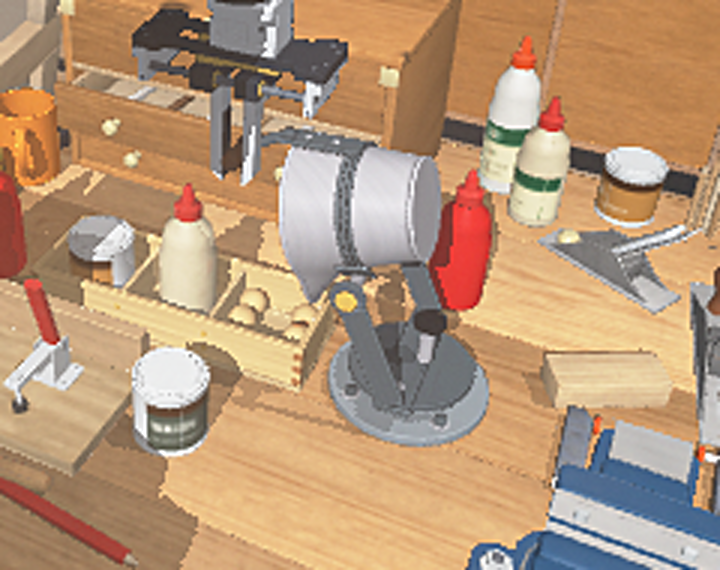

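The knobs lie in the end cell, with nothing on the bench outside it. I'll bring the jug back along the same arc.

```bash
python3 -m jog '[[14,[0,-0.098,-0.155],0],[14,[0,-0.217,-0.297],0],[14,[0,-0.252,-0.269],0],[14,[0,-0.281,-0.237],0],[14,[0,-0.308,-0.201],0],[14,[0,-0.135,-0.073],0],[14,[0,-0.281,-0.125],0],[14,[0,-0.291,-0.096],0],[14,[0,-0.299,-0.067],0],[14,[0,-0.305,-0.037],0],[14,[0,-0.306,-0.005],0],[14,[0,-0.306,0.024],0],[14,[0,-0.302,0.055],0],[14,[0,-0.295,0.085],0],[14,[0,-0.285,0.115],0],[14,[0,-0.272,0.141],0],[14,[0,-0.256,0.169],0],[14,[0,-0.238,0.193],0],[14,[0,-0.08,0.075],0],[14,[0,0,0],0]]'
python3 -c "
from h import *
go(622,-257.6,240)"
```

```text
clock: 20.25
eef_pos: [622.2, -257.7, 241.8]
eef_rot: [3.14, 0.002, -3.101]
wrist_force: [1.1, 6.2, 4.2]
finger_gap: 17.6
finger_force: 15.0
at [ 622.2 -257.7  241.8] yaw -177.7 j6 -2.06 t 20.25 gap 17.6 F [1.1 6.2 4.2]
tool units [0.   0.   0.04]
```

```bash
python3 -m jog '[[44,[0,0,0],0],[44,[0,0,0],0],[44,[0,0,0],0],[44,[0,0,-0.3],0],[44,[0,0,-0.5],0],[44,[0,0,-0.5],0],[44,[0,0,-0.3],0],[44,[0.4,-0.3,0],0],[44,[0.8,-0.4,0],0],[44,[0.8,-0.4,0],0],[44,[0.8,-0.4,0],0],[44,[0.8,-0.3,0],0],[44,[0.8,0,0],0],[44,[0.4,0,0],0],[44,[0,0,0],0],[44,[0,0,0],0]]'
python3 - <<'E'
from h import *
go(622,-257.6,240)
save('top','t7'); im=cv2.imread('pics/t7.png')[110:310,130:420]; cv2.imwrite('pics/t7c.png',cv2.resize(im,(783,540),interpolation=2))
E
```

```text
clock: 21.85
eef_pos: [385.4, -357.7, 321.9]
eef_rot: [-3.141, 0.0, -3.103]
wrist_force: [-0.1, -0.9, 0.3]
finger_gap: 43.9
finger_force: 0.0
at [ 385.4 -357.7  321.9] yaw -177.8 j6 -2.43 t 21.85 gap 43.9 F [-0.1 -0.9  0.3]
tool units [-4.8   1.82  1.64]
```

View pics/t7c.png

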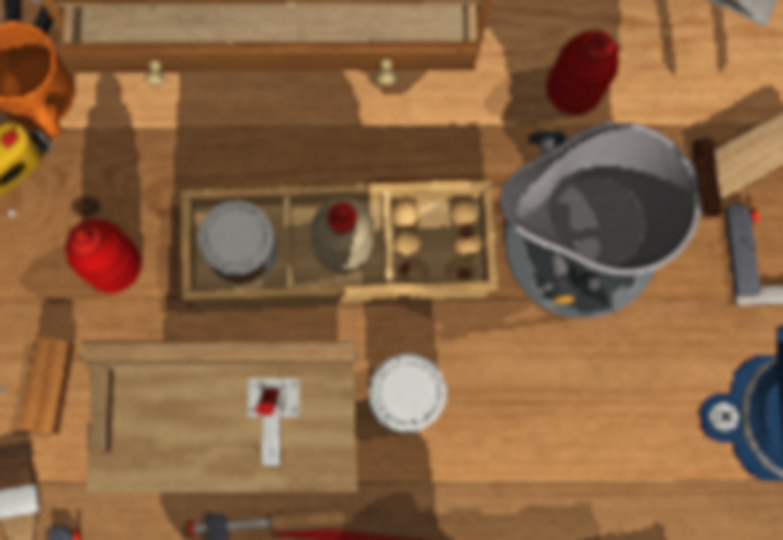

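The jug is empty and upright, six knobs lie in the end cell in two rows of three (about (405–465, 210–270)), the bottle stands in the middle cell, and both tins and the crate haven't moved. The arm is clear, so I'm handing in.

```bash
python3 -c "
from cell import *
print(sign_off())"
```

```text
the job is handed in; nothing more can be done
None
```

I handed the job in at about 22 s on the robot's clock, with no verdict returned: in the last picture all six knobs are in the end cell, the glue bottle stands in the middle cell, the jug is empty and upright, and the crate and both tins look unmoved.

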